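# Move a battery pack from the charger to the lathe readout

## Task

The battery pack in the bench charger is charged: push it down so that the charger's push-push catch lets go and it pops up, then lift it out. Put it into the empty battery bay of the lathe's readout box and push it gently down until the catch there holds it down after you let go. Do not force or ram the pack in either bay, and leave the cup and the wooden former that stand behind the two boxes where they are.

Things in the scene. Friction and masses are not known exactly. Their poses are not given: they have to be found in the camera images.
- pack: Grey plastic battery pack, upright block 34 x 54 x 84 mm (its x, y, z), about 0.25 kg, edges rounded; its lowest 7 mm are a 30 x 50 mm foot; grip ribs on the two wide faces (34 mm apart), 62 to 72 mm above the underside. Origin: centre of its underside, z up. At the start it is held down in the charger's bay, its top 13 mm above the charger's top. Either way round fits. A push on it acts on the plate below.
- charger: Battery charger, black plastic box with grey top, vents in front, fixed to the bench: 102 mm along its x (-50 to +52), 112 mm along its y, 110 mm high. Origin: on the bench under the centre of its bay; x points away from the vented front, z up. The pack stands in the bay with the same yaw as the charger.
- charger_mouth (a point): Centre of the mouth of the charger's bay, in its top face 110 mm above the bench. Upright slot 37 x 57 mm (x, y), with a 45-degree lead-in 5 mm wider on every side over the top 5 mm. Push-push catch: held, the pack's top is 13 mm above this face; popped up, 50 mm. To release it, push the pack 7.5 mm deeper than held and let go. A rubber buffer (10 N/mm) begins 8.5 mm deeper than held.
- charger_carriage: Grey plate in the charger's bay on which the pack stands ungripped, sliding up and down on a spring that pushes up with 7 N (popped up) to 12 N. Origin: centre of its upper face, 76 mm above the bench popped up, 39 mm held. A slow push on the pack takes 6 to 10 N for spring and catch; 16 to 22 N is on the buffer and enough, then let go. Above 30 N is forcing it.
- readout: Readout box of the lathe, grey painted, sloping screen and five keys in front, fixed to the bench: 137 mm along its x (-85 to +52), 124 mm along its y, 110 mm high round the bay (the screen in front slopes down lower). Origin: on the bench under the centre of its bay; x points away from the screen, z up. The pack goes in with its x along this x, either way round.
- readout_mouth (a point): Centre of the mouth of the readout's bay, in its top face 110 mm above the bench; slot, lead-in, spring as in the charger. Empty and popped up at the start: a pack set in stands 50 mm above this face. The depth of catch and buffer is set differently on each box and cannot be seen: held, the pack's top is anywhere from 6 to 30 mm above this face. A second push would release it again.
- readout_carriage: Grey spring plate in the readout's bay. Origin: centre of its upper face, 76 mm above the bench popped up, 32 to 56 mm held. To be held the pack must go 7.5 mm deeper than it will rest; the rubber buffer (10 N/mm) begins 8.5 mm deeper than that rest. Push slowly with a force stop: 4 to 10 N is spring and catch, 16 to 22 N is on the buffer and enough, then let go. Above 30 N is forcing it.
- cup_0: Open pewter cup, 69 mm across, 62 mm high, standing loose on the bench behind the charger and the readout box. Origin: centre of its underside.
- former_b: Turned dark wooden former, 47 mm across, 58 mm high, standing loose on the bench behind the charger and the readout box. Origin: centre of its underside.
Things that resemble listed ones, but are neither listed nor needed, are in the scene too. Leave any purple or turquoise look-alike of the pack alone.

How it is judged:
By the outcome, as a careful person would: the job done as asked, in the order asked, and still so for the second after the job is handed in, with the robot touching nothing.
It also fails if it takes over 54 s, if anything falls off the work surface, if the arm or the gripper's body presses on something with over 40 N, if the wrist force passes 120 N, or if a joint passes its speed limit or range.

## Robot

A 6-joint arm with a two-finger parallel gripper is mounted at the origin on a cart in front of the work surface, level with it; the furniture and walls round the work are solid. World frame = base frame: x ahead of the robot, y to its left, z up, the work surface at z = 0. Lengths are in m, angles in degrees, forces in N, time in s.
With the tool pointing down it reaches from about 0.25 to 0.775 m from the base axis. Payload 4 kg.
Tool frame: the origin (TCP) lies midway between the tips of the shut fingers; the grasp point (between the pads) lies 19 mm behind it (ctrl.hold_point_z is the z of the grasp point in the tool frame, in m); z points along the fingers, y is the line along which they close (so a half turn about z gives the same grasp; the last joint's range is limited). The gripper opens to 85 mm and grips with 20 to 120 N. Pads are 22 mm wide; open, the fingers measure 114 mm over their backs; the gripper's body (76 mm by 85 mm) begins 54 mm behind the grasp point. The pads swing forward as they close: fully open they stand 13 mm farther back than shut.
Start: joints at [-71.167, 4.996, 78.535, -0, 96.463, -5.907], TCP at [0.23, -0.5, 0.231] pointing down, gripper open.
Joint ranges: [-177.83, 177.83], [-43.37, 116.18], [15.69, 146.23], [-61.86, 241.86], [9.47, 152.12], [-147.06, 147.06]. Speed limits (degrees/s): [159.86, 159.86, 180, 180, 180, 180].

## Interface

Orientations are given as a 3x3 rotation matrix whose columns are the frame's x, y, z axes.
In Python, from cell import ctrl, get_image, order, nets gives the robot as it stands.
- The arm moves only by the tool step_arm, never from a script. Its argument "targets" is a list of rows, each a list of 7 numbers: the shift along the world's x, y, z in m, then the turn, a rotation vector about the world's x, y, z in degrees, then the opening, from -1 (shut) to 1 (fully open), so that 0 is half open. In form: [[x, y, z, ax, ay, az, jaw], ...]. A call has 1 to 20 rows; each row is the pose to reach, as a shift and turn from the pose commanded when the call began; what a row does not reach only later rows make up. A row lasts 1/8 s, in which the tool goes at most 62.5 mm and 10.7 degrees, less where a joint would pass 70% of its speed; a pose out of reach is approached as far as the arm can. A call with a gripper value outside its range is refused whole. The fingers move at their own pace and stop on an object; "force" is the grip in N (left out, the last holds). Time passes only in rows, so rows that repeat a pose let the fingers close. It gives the time, the measured TCP pose, the force, the opening and the grip force at its end, in the units of the state.
- ctrl.get_state(): the state, without advancing time (a new reading comes with each control period).
- get_image(name): name is "side" or "top"; returns a dict with "pixels" (384x512x3 uint8, red, green, blue), "fx", "fy", "cx", "cy" (pixels), "R" (3x3) and "t" (3): a world point X has camera coordinates R X + t. Camera axes: x right, y down, z forward; pixel columns grow to the right and rows downward; lengths in m; the calibration is good to about 2 mm. A picture is of the moment at which its call begins. There is no depth.
- order.close_job(): hands the job in; it is judged then, once.
Trained networks look in the newest picture that a camera, given by its name, has taken for a name from the list of things; names that differ only in an ending like _2 or _b are one class to them, and where a whole thing is asked for, a point or a joint stands for the part that bears it (a point fixed in the world has none). Each returns a list of dicts, best first, with "confidence" (0 to 1); they miss things now and then, are a little off and sometimes report something else, mostly with a low value. They report only what shows in the picture. A call takes as long as a camera call. They do not tell look-alikes from the thing itself.
- nets.find_in(camera, query): "xy" ([column, row] in pixels, amid what is visible of it).
The state is a dict: "time_s": time; "joints": joint angles; "joint_velocities": joint speeds; "tau": joint torques, N m; "ee_pos": TCP position; "tcp_rot": TCP orientation; "contact_force": force on the tool from outside, world axes, zero at the start; "torque": the same for the moment, N m; "finger_gap": opening from 0.0 (shut) to 1.0 (fully open); "gripper_force": force on a finger pad.
Only numpy, scipy, OpenCV 4.12 (cv2) and the standard library are available. Lean on these libraries where they do the work, as an engineer would, in place of code of your own. Each camera call takes 0.05 s, during which the arm holds its last target. There are 200 camera calls.

## Working session

There is one attempt and no reset: what is moved stays moved. The work goes in short steps, Python scripts to look and compute and a tool call to move; the robot and the scene stay as the last step left them, time stands still between calls to the robot, and variables do not carry over. Pictures are saved under pics/ and viewed, at most 10 in all, crops included, and the job is handed in when it is done.

Besides the shell and the picture viewer there is one more tool, called after "Request:" as name(argument=value, ...), one argument or row to a line, values as JSON. step_arm: Moves the arm, as the interface text tells. Its arguments: {"type":"object","properties":{"targets":{"type":"array"},"force":{"type":"number"}},"required":["targets"]}

```bash
mkdir -p pics; python3 - <<'E'
from cell import ctrl,get_image,order,nets
import cv2,numpy as np
s=ctrl.get_state();print(s['time_s'],s['ee_pos'],s['tcp_rot'],s['contact_force'],s['finger_gap'],ctrl.hold_point_z)
for c in('side','top'):
    im=get_image(c);cv2.imwrite(f'pics/{c}0.png',im['pixels'][:,:,::-1])
    print(c,im['fx'],im['fy'],im['cx'],im['cy'],np.round(im['R'],4).tolist(),np.round(im['t'],4).tolist())
    for q in('pack','charger','charger_mouth','readout','readout_mouth','readout_carriage','cup_0','former_b'):
        print(q,[(np.round(d['xy'],1).tolist(),round(d['confidence'],2)) for d in nets.find_in(c,q)][:4])
E
```

```text
0.0 [ 0.23001597 -0.49903947  0.23010949] [[ 9.08213484e-01  4.18506542e-01 -7.35957565e-04]
 [ 4.18507129e-01 -9.08211013e-01  2.13024097e-03]
 [ 2.23115014e-04 -2.24271706e-03 -9.99997460e-01]] [-0.40385436  0.02388404  0.05914473] 1.0059430874727437 -0.0187
side 385.451330178404 385.451330178404 253.54896617151883 190.2332209739464 [[-0.9289, -0.3699, 0.015], [-0.2192, 0.5168, -0.8276], [0.2984, -0.7721, -0.5611]] [0.5568, 0.1926, 0.761]
pack [([314.0, 170.0], 0.8), ([284.7, 221.5], 0.75), ([292.5, 158.3], 0.55)]
charger [([306.3, 193.5], 0.8), ([236.7, 182.5], 0.48), ([315.9, 170.7], 0.21)]
charger_mouth [([308.3, 193.7], 0.65)]
readout [([280.1, 275.1], 0.84)]
readout_mouth [([279.1, 276.5], 0.6)]
readout_carriage [([276.0, 256.4], 0.62)]
cup_0 [([217.1, 206.1], 0.76)]
former_b [([237.1, 183.6], 0.54)]
top 399.448755120342 399.448755120342 262.8033888062476 193.0463881044937 [[0.0092, -0.9999, -0.0139], [-0.9979, -0.0083, -0.0643], [0.0642, 0.0145, -0.9978]] [0.0503, 0.5976, 1.0253]
pack [([361.6, 211.2], 0.79), ([254.4, 228.0], 0.72), ([318.5, 244.1], 0.62)]
charger [([318.2, 231.9], 0.8)]
charger_mouth [([316.4, 232.1], 0.71)]
readout [([203.1, 244.9], 0.6)]
readout_mouth [([200.0, 244.9], 0.86), ([319.1, 243.6], 0.49)]
readout_carriage [([199.0, 240.5], 0.63)]
cup_0 [([270.7, 162.2], 0.61), ([314.1, 159.5], 0.33)]
former_b [([311.3, 161.0], 0.52)]
```

```bash
python3 - <<'E'
import cv2
t=cv2.imread('pics/top0.png')[130:310,140:400];cv2.imwrite('pics/top0c.png',cv2.resize(t,None,fx=3,fy=3,interpolation=cv2.INTER_CUBIC))
t=cv2.imread('pics/side0.png')[110:350,170:390];cv2.imwrite('pics/side0c.png',cv2.resize(t,None,fx=2.5,fy=2.5,interpolation=cv2.INTER_CUBIC))
E
```

```text
(no output)
```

View pics/top0c.png

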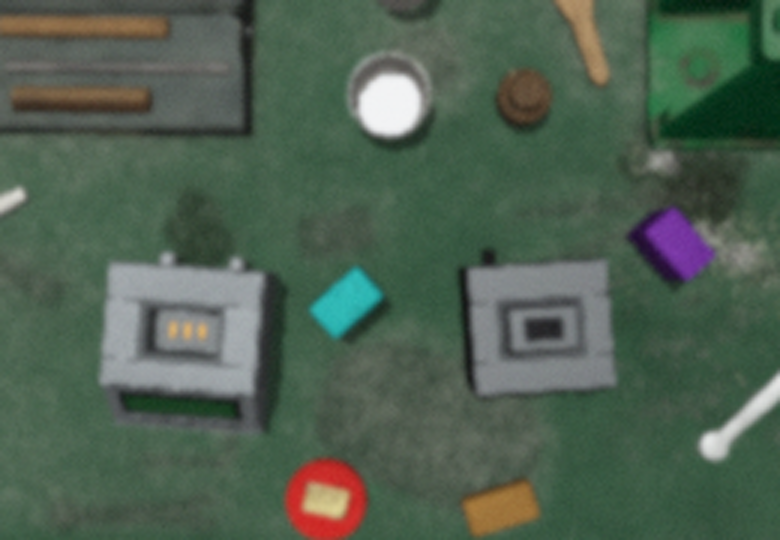

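View pics/side0c.png

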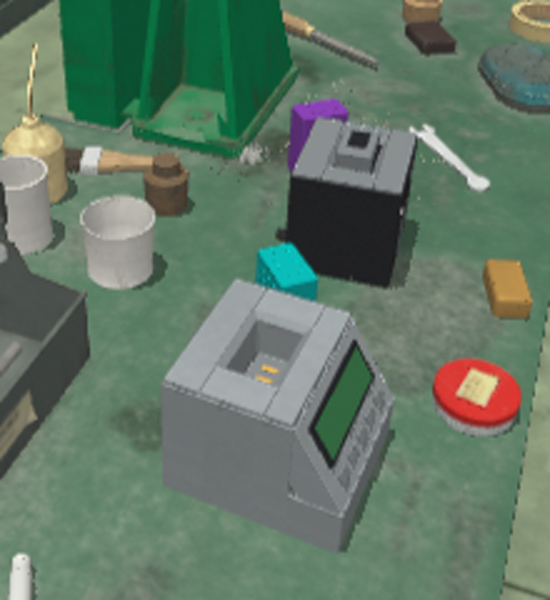

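The top crop shows the charger at crop (542,328), full-image (321,239), with the grey pack and its dark inset in the bay. The empty readout bay with gold contacts is at crop (188,330), full-image (203,240).

Pack candidates are top (361,211) purple, (254,228) turquoise and (318,244) grey in the charger. The grey one is the pack. I'll fit the poses to the edges next.

```bash
cat > h.py <<'E'
import numpy as np,cv2
from cell import ctrl,get_image,order,nets
from scipy.optimize import minimize
def rect(x0,x1,y0,y1,z,sides='abcd'):
    c=[(x0,y0),(x1,y0),(x1,y1),(x0,y1)];P=[]
    for i,s in enumerate('abcd'):
        if s in sides:
            a,b=np.array(c[i]),np.array(c[(i+1)%4])
            P+=[np.r_[a+(b-a)*u,z] for u in np.linspace(.05,.95,30)]
    return np.array(P)
def proj(im,X):
    c=X@np.array(im['R']).T+np.array(im['t']);return np.c_[im['fx']*c[:,0]/c[:,2]+im['cx'],im['fy']*c[:,1]/c[:,2]+im['cy']]
def place(M,p):
    a=np.radians(p[2]);c,s=np.cos(a),np.sin(a)
    return np.c_[p[0]+c*M[:,0]-s*M[:,1],p[1]+s*M[:,0]+c*M[:,1],M[:,2]]
def back(im,uv,z):
    R=np.array(im['R']);t=np.array(im['t']);d=R.T@np.array([(uv[0]-im['cx'])/im['fx'],(uv[1]-im['cy'])/im['fy'],1]);o=-R.T@t
    return o+d*(z-o[2])/d[2]
def grad(im,s):
    g=cv2.GaussianBlur(cv2.cvtColor(im['pixels'],cv2.COLOR_RGB2LAB).astype(np.float32),(0,0),s)
    m=sum(cv2.Sobel(g[:,:,k],cv2.CV_32F,1,0)**2+cv2.Sobel(g[:,:,k],cv2.CV_32F,0,1)**2 for k in range(3))
    return np.minimum(np.sqrt(m),60)
def fit(ims,M,p0,span=(.02,.02,8)):
    p=np.array(p0,float)
    for s,f in((2.5,1),(1.2,.3),(.8,.12)):
        G=[grad(i,s) for i in ims]
        def cost(q):
            X=place(M,q);return -sum(cv2.remap(g,proj(i,X).astype(np.float32)[:,None],None,cv2.INTER_LINEAR).mean() for g,i in zip(G,ims))
        rng=np.random.default_rng(0);C=[p]+[p+f*np.array(span)*rng.uniform(-1,1,3) for _ in range(1500)]
        p=min(C,key=cost);p=minimize(cost,p,method='Nelder-Mead',options=dict(initial_simplex=p+f*.1*np.array(span)*np.vstack([np.zeros(3),np.eye(3)]))).x
    return p,cost(p)
E
cat > f.py <<'E'
from h import *
ims={c:get_image(c) for c in('top','side')}
mouth=rect(-.0235,.0235,-.0335,.0335,.110)
ch=np.vstack([rect(-.05,.052,-.056,.056,.110),mouth,rect(-.017,.017,-.027,.027,.123)])
ro=np.vstack([rect(-.04,.052,-.062,.062,.110,'abc'),mouth,mouth])
for n,M,uv in(('charger',ch,(320,239)),('readout',ro,(203,241))):
    x=back(ims['top'],uv,.11)[:2]
    for k in(['top'],['side'],['top','side']):
        p,c=fit([ims[i] for i in k],M,[*x,0]);print(n,k,np.round(p,4),round(c,2))
    for i in ims:
        for u,v in proj(ims[i],place(M,p)):
            pass
    for cam in ims:
        ims[cam].setdefault('ov',[]).extend(proj(ims[cam],place(M,p)))
for q,z,cam in(('cup',0.03,(270.7,162.2)),('former',.05,(314,161)),('turq',.08,(254.4,228)),('purple',.08,(361,211))): print(q,back(ims['top'],cam,z))
o=[]
for cam,(r,c) in(('top',(190,160)),('side',(140,180))):
    b=cv2.resize(ims[cam]['pixels'][r:r+(100 if cam=='top' else 200),c:c+200,::-1],None,fx=4 if cam=='top' else 2.9,fy=4 if cam=='top' else 2.9,interpolation=cv2.INTER_CUBIC);f=4 if cam=='top' else 2.9
    for u,v in ims[cam]['ov']: cv2.circle(b,(int((u-c+.5)*f),int((v-r+.5)*f)),0,(0,0,255),2)
    cv2.imwrite(f'pics/fit_{cam}.png',b)
E
python3 f.py
```

```text
charger ['top'] [ 0.4841 -0.0819  3.6273] -57.52
charger ['side'] [ 0.4794 -0.0525  5.3565] -50.11
charger ['top', 'side'] [ 0.4827 -0.0586  1.9406] -98.11
readout ['top'] [ 0.4765  0.202  -6.8248] -59.92
readout ['side'] [ 0.4778  0.2045 -2.904 ] -52.58
readout ['top', 'side'] [ 0.4777  0.203  -2.8141] -111.83
cup [0.67706636 0.03555142 0.03      ]
former [ 0.67809416 -0.07464319  0.05      ]
turq [0.50723465 0.0744432  0.08      ]
purple [ 0.55119971 -0.18624883  0.08      ]
```

View pics/fit_top.png

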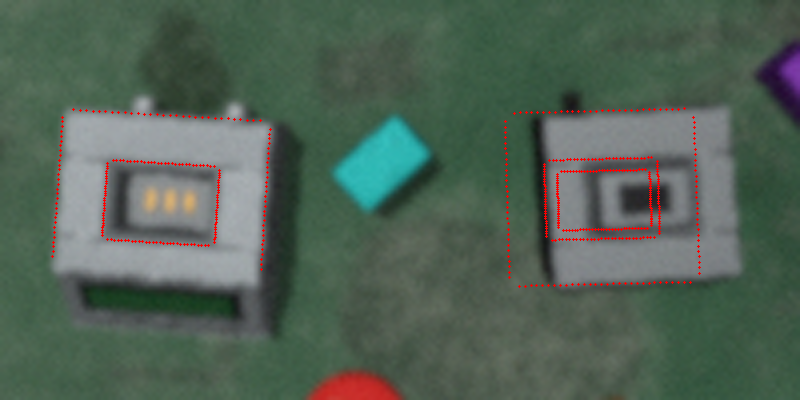

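View pics/fit_side.png

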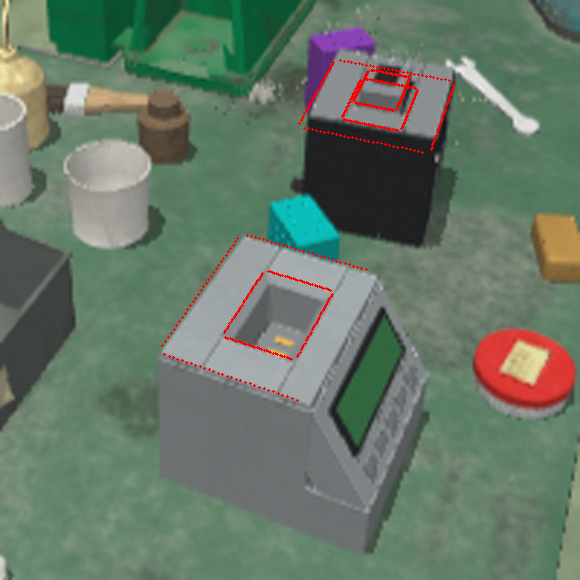

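The readout fit matches its image edges in both views: x 0.478, y 0.203, yaw about -2.8°. The charger fit locked onto the wrong edges, about 25 mm off in y, so I'll refit it from the right start.

```bash
cat > f2.py <<'E'
from h import *
ims={c:get_image(c) for c in('top','side')}
mouth=rect(-.0235,.0235,-.0335,.0335,.110)
box=rect(-.05,.052,-.056,.056,.110);pk=rect(-.017,.017,-.027,.027,.123)
M=np.vstack([box,mouth,pk])
cor=[((467,268)),((607,262)),((615,385)),((478,395))]
c=np.array([back(ims['top'],(140+u/3,130+v/3),.11)[:2] for u,v in cor]);print(c.round(4).tolist(),c.mean(0))
for k in(['top'],['side'],['top','side']):
    p,q=fit([ims[i] for i in k],M,[c.mean(0)[0]-.001,c.mean(0)[1],3],(.01,.008,5));print(k,np.round(p,4),round(q,2))
o=[]
for cam,(r,c) in(('top',(195,270)),('side',(140,270))):
    b=cv2.resize(ims[cam]['pixels'][r:r+90,c:c+100,::-1],None,fx=4,fy=4,interpolation=cv2.INTER_CUBIC)
    for u,v in proj(ims[cam],place(M,p)): cv2.circle(b,(int((u-c+.5)*4),int((v-r+.5)*4)),0,(0,0,255),2)
    o.append(b)
cv2.imwrite('pics/fit2.png',np.hstack(o))
E
python3 f2.py
```

```text
[[0.5294, -0.0245], [0.5351, -0.1351], [0.4387, -0.141], [0.4298, -0.0335]] [ 0.48325593 -0.0835155 ]
['top'] [ 0.4841 -0.0818  3.3529] -57.72
['side'] [ 0.4858 -0.0789  3.9114] -55.6
['top', 'side'] [ 0.484  -0.0817  4.2421] -113.02
```

View pics/fit2.png

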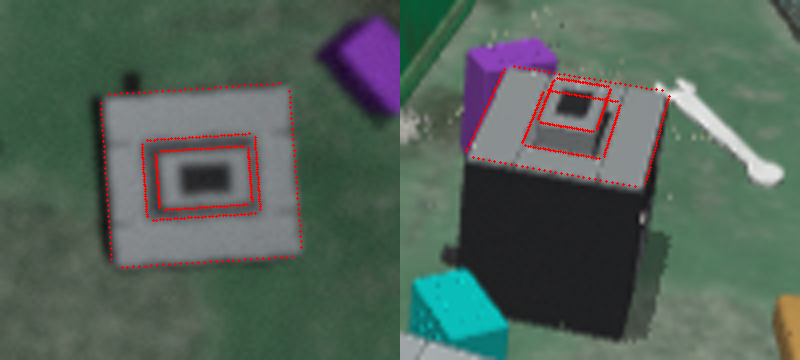

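The charger overlay now lies on the box, mouth and pack edges in both views: x 0.4845, y -0.0815, yaw 4°. The grey pack sits in its bay. I'll go above it with the fingers shut.

Request:
step_arm(
  targets=[
    [0.03,0.05,0,0,0,10,-1],
    [0.06,0.1,0,0,0,20,-1],
    [0.095,0.155,0,0,0,30,-1],
    [0.13,0.21,0,0,0,40,-1],
    [0.165,0.27,0,0,0,50,-1],
    [0.2,0.325,0,0,0,60,-1],
    [0.235,0.38,-0.02,0,0,69.3,-1],
    [0.2545,0.4185,-0.05,0,0,69.3,-1],
    [0.2545,0.4185,-0.085,0,0,69.3,-1],
    [0.2545,0.4185,-0.095,0,0,69.3,-1],
    [0.2545,0.4185,-0.095,0,0,69.3,-1],
  ],
)

```text
time_s: 2.48
ee_pos: [0.4843, -0.0816, 0.1363]
tcp_rot: [[-0.07, 0.998, -0.001], [0.998, 0.07, -0.0], [-0.0, -0.001, -1.0]]
contact_force: [-0.7, 0.2, -0.8]
finger_gap: 0.0
gripper_force: 0.0
```

Request:
step_arm(
  targets=[
    [0,0,-0.005,0,0,0,-1],
    [0,0,-0.009,0,0,0,-1],
    [0,0,-0.011,0,0,0,-1],
    [0,0,-0.0125,0,0,0,-1],
    [0,0,-0.014,0,0,0,-1],
    [0,0,-0.0155,0,0,0,-1],
    [0,0,-0.017,0,0,0,-1],
    [0,0,-0.0185,0,0,0,-1],
  ],
)

```text
time_s: 3.48
ee_pos: [0.4857, -0.0813, 0.1201]
tcp_rot: [[-0.071, 0.998, 0.003], [0.998, 0.071, -0.001], [-0.001, 0.003, -1.0]]
contact_force: [-2.6, 1.0, 8.3]
finger_gap: -0.005
gripper_force: 4.2
```

Request:
step_arm(
  targets=[
    [0,0,-0.001,0,0,0,-1],
    [0,0,-0.002,0,0,0,-1],
    [0,0,-0.003,0,0,0,-1],
    [0,0,-0.004,0,0,0,-1],
    [0,0,-0.004,0,0,0,-1],
  ],
)

```text
time_s: 4.1
ee_pos: [0.4857, -0.0812, 0.1162]
tcp_rot: [[-0.071, 0.997, 0.003], [0.998, 0.071, -0.001], [-0.001, 0.003, -1.0]]
contact_force: [-1.6, -0.7, 8.5]
finger_gap: -0.002
gripper_force: 4.3
```

Request:
step_arm(
  targets=[
    [0,0,-0.001,0,0,0,-1],
    [0,0,-0.002,0,0,0,-1],
    [0,0,-0.002,0,0,0,-1],
  ],
)

```text
time_s: 4.47
ee_pos: [0.4858, -0.0812, 0.1145]
tcp_rot: [[-0.071, 0.997, 0.004], [0.998, 0.071, -0.001], [-0.001, 0.004, -1.0]]
contact_force: [-2.3, 0.2, 9.7]
finger_gap: 0.001
gripper_force: 4.7
```

Request:
step_arm(
  targets=[
    [0,0,-0.001,0,0,0,-1],
    [0,0,-0.0015,0,0,0,-1],
    [0,0,-0.0015,0,0,0,-1],
  ],
)

```text
time_s: 4.85
ee_pos: [0.486, -0.0813, 0.114]
tcp_rot: [[-0.071, 0.997, 0.005], [0.997, 0.071, -0.001], [-0.002, 0.004, -1.0]]
contact_force: [-4.3, 1.6, 13.1]
finger_gap: 0.001
gripper_force: 6.6
```

Request:
step_arm(
  targets=[
    [0,0,-0.001,0,0,0,-1],
    [0,0,-0.0015,0,0,0,-1],
    [0,0,-0.0015,0,0,0,-1],
  ],
)

```text
time_s: 5.22
ee_pos: [0.4861, -0.0813, 0.1136]
tcp_rot: [[-0.071, 0.997, 0.005], [0.997, 0.071, -0.002], [-0.002, 0.005, -1.0]]
contact_force: [-5.1, 2.1, 17.6]
finger_gap: 0.002
gripper_force: 8.8
```

Request:
step_arm(
  targets=[
    [0,0,0.005,0,0,0,-1],
    [0,0,0.013,0,0,0,-1],
    [0,0,0.023,0,0,0,-1],
    [0,0,0.035,0,0,0,-1],
    [0,0,0.05,0,0,0,-1],
    [0,0,0.07,0,0,0,-1],
    [0,0,0.09,0,0,0,0],
    [0,0,0.09,0,0,0,1],
    [0,0,0.09,0,0,0,1],
  ],
)

```text
time_s: 6.35
ee_pos: [0.4843, -0.0809, 0.1979]
tcp_rot: [[-0.07, 0.998, -0.001], [0.998, 0.07, 0.0], [0.001, -0.001, -1.0]]
contact_force: [0.5, -0.1, -0.9]
finger_gap: 0.637
gripper_force: 0.0
```

```bash
python3 - <<'E'
from h import *
a=get_image('side')['pixels'][110:240,240:400,::-1];b=get_image('top')['pixels'][180:310,250:410,::-1]
cv2.imwrite('pics/pop.png',cv2.resize(np.hstack([a,b]),None,fx=2.4,fy=2.4,interpolation=cv2.INTER_CUBIC))
E
```

```text
(no output)
```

View pics/pop.png

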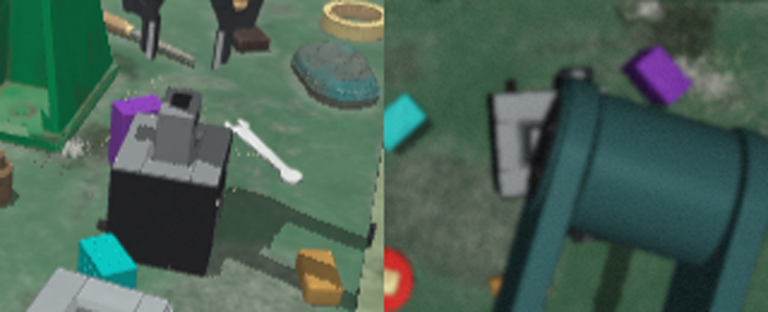

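The side crop shows the pack popped up in the charger at crop (178,125) with its ribs visible. I'll descend and grip the ribs.

Request:
step_arm(
  targets=[
    [0,0,0,0,0,0,1],
    [0,0,-0.02,0,0,0,1],
    [0,0,-0.04,0,0,0,1],
    [0,0,-0.06,0,0,0,1],
    [0,0,-0.074,0,0,0,1],
    [0,0,-0.078,0,0,0,1],
    [0,0,-0.078,0,0,0,0.2],
    [0,0,-0.078,0,0,0,-0.1],
    [0,0,-0.078,0,0,0,-0.4],
    [0,0,-0.078,0,0,0,-0.6],
    [0,0,-0.078,0,0,0,-0.6],
    [0,0,-0.078,0,0,0,-0.6],
  ],
  force=40,
)

```text
time_s: 7.95
ee_pos: [0.485, -0.0812, 0.1216]
tcp_rot: [[-0.07, 0.998, 0.001], [0.998, 0.07, -0.0], [-0.001, 0.001, -1.0]]
contact_force: [-0.1, 0.6, 3.7]
finger_gap: 0.397
gripper_force: 46.4
```

Request:
step_arm(
  targets=[
    [0,0,0.004,0,0,0,-0.6],
    [0,0,0.012,0,0,0,-0.6],
    [0,0,0.025,0,0,0,-0.6],
    [0,0,0.045,0,0,0,-0.6],
    [0,0,0.06,0,0,0,-0.6],
    [0,0,0.068,0,0,0,-0.6],
    [0,0,0.068,0,0,0,-0.6],
  ],
)

```text
time_s: 8.82
ee_pos: [0.485, -0.0811, 0.1895]
tcp_rot: [[-0.071, 0.998, 0.001], [0.998, 0.071, -0.0], [-0.0, 0.001, -1.0]]
contact_force: [0.1, 0.2, -2.0]
finger_gap: 0.392
gripper_force: 45.7
```

Request:
step_arm(
  targets=[
    [0,0.02,0,0,0,-1,-0.6],
    [-0.001,0.055,0,0,0,-2,-0.6],
    [-0.002,0.095,0,0,0,-3,-0.6],
    [-0.003,0.135,0,0,0,-4,-0.6],
    [-0.004,0.175,0,0,0,-5,-0.6],
    [-0.005,0.215,0,0,0,-6,-0.6],
    [-0.006,0.25,0,0,0,-6.9,-0.6],
    [-0.007,0.275,0,0,0,-6.9,-0.6],
    [-0.007,0.285,0,0,0,-6.9,-0.6],
    [-0.007,0.285,0,0,0,-6.9,-0.6],
    [-0.007,0.285,-0.02,0,0,-6.9,-0.6],
    [-0.007,0.285,-0.026,0,0,-6.9,-0.6],
    [-0.007,0.285,-0.026,0,0,-6.9,-0.6],
  ],
)

```text
time_s: 10.45
ee_pos: [0.4774, 0.2031, 0.1623]
tcp_rot: [[0.051, 0.999, -0.001], [0.999, -0.051, -0.001], [-0.001, -0.001, -1.0]]
contact_force: [-0.4, -0.5, -2.6]
finger_gap: 0.392
gripper_force: 45.7
```

```bash
python3 - <<'E'
from h import *
a=get_image('side')['pixels'][170:330,190:370,::-1].copy();b=get_image('top')['pixels'][170:330,120:300,::-1].copy()
cv2.imwrite('pics/above.png',cv2.resize(np.hstack([a,b]),None,fx=2.2,fy=2.2,interpolation=cv2.INTER_CUBIC))
E
```

```text
(no output)
```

View pics/above.png

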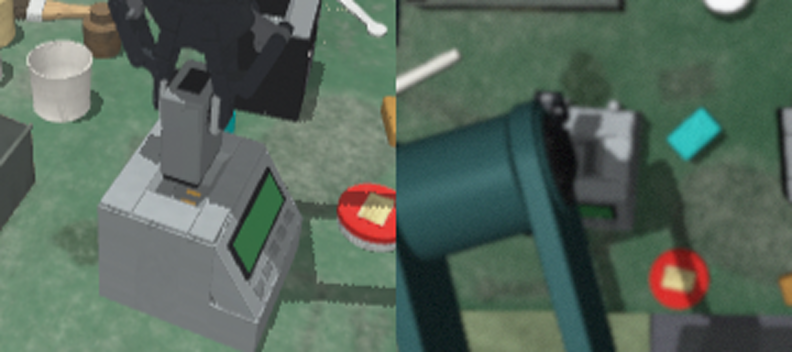

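The side crop shows the pack held upright over the readout mouth at crop (190,130). I'll lower it slowly and watch the forces.

Request:
step_arm(
  targets=[
    [0,0,-0.003,0,0,0,-0.6],
    [0,0,-0.006,0,0,0,-0.6],
    [0,0,-0.009,0,0,0,-0.6],
    [0,0,-0.012,0,0,0,-0.6],
  ],
)

```text
time_s: 11.05
ee_pos: [0.4776, 0.204, 0.1506]
tcp_rot: [[0.05, 0.999, -0.0], [0.999, -0.05, -0.0], [-0.0, -0.0, -1.0]]
contact_force: [-0.2, -0.7, -1.5]
finger_gap: 0.389
gripper_force: 45.7
```

Request:
step_arm(
  targets=[
    [0,0,-0.003,0,0,0,-0.6],
    [0,0,-0.006,0,0,0,-0.6],
    [0,0,-0.009,0,0,0,-0.6],
    [0,0,-0.009,0,0,0,-0.6],
  ],
)

```text
time_s: 11.55
ee_pos: [0.4775, 0.2039, 0.1415]
tcp_rot: [[0.05, 0.999, -0.001], [0.999, -0.05, -0.0], [-0.0, -0.001, -1.0]]
contact_force: [0.7, 0.5, -2.2]
finger_gap: 0.394
gripper_force: 45.7
```

Request:
step_arm(
  targets=[
    [0,0,-0.003,0,0,0,-0.6],
    [0,0,-0.006,0,0,0,-0.6],
    [0,0,-0.009,0,0,0,-0.6],
    [0,0,-0.009,0,0,0,-0.6],
  ],
)

```text
time_s: 12.05
ee_pos: [0.4774, 0.2039, 0.1324]
tcp_rot: [[0.05, 0.999, -0.001], [0.999, -0.05, -0.0], [-0.0, -0.001, -1.0]]
contact_force: [-0.0, -1.5, -0.9]
finger_gap: 0.397
gripper_force: 45.7
```

Request:
step_arm(
  targets=[
    [0,0,-0.003,0,0,0,-0.6],
    [0,0,-0.006,0,0,0,-0.6],
    [0,0,-0.009,0,0,0,-0.6],
    [0,0,-0.01,0,0,0,-0.6],
    [0,0,-0.01,0,0,0,-0.6],
  ],
)

```text
time_s: 12.68
ee_pos: [0.4776, 0.204, 0.1227]
tcp_rot: [[0.05, 0.999, -0.0], [0.999, -0.05, -0.0], [-0.0, -0.0, -1.0]]
contact_force: [0.3, 0.4, -2.4]
finger_gap: 0.39
gripper_force: 45.7
```

Request:
step_arm(
  targets=[
    [0,0,-0.001,0,0,0,-0.6],
    [0,0,-0.001,0,0,0,0],
    [0,0,-0.001,0,0,0,0.5],
    [0,0,-0.001,0,0,0,1],
    [0,0,-0.001,0,0,0,1],
    [0,0,0.01,0,0,0,1],
    [0,0,0.03,0,0,0,1],
    [0,0,0.06,0,0,0,1],
    [0,0,0.065,0,0,0,1],
    [0,0,0.065,0,0,0,0],
    [0,0,0.065,0,0,0,-1],
    [0,0,0.065,0,0,0,-1],
    [0,0,0.065,0,0,0,-1],
  ],
)

```text
time_s: 14.3
ee_pos: [0.4774, 0.2039, 0.1871]
tcp_rot: [[0.05, 0.999, -0.001], [0.999, -0.05, -0.0], [-0.001, -0.001, -1.0]]
contact_force: [-0.3, -0.5, 0.5]
finger_gap: 0.148
gripper_force: 0.0
```

```bash
python3 - <<'E'
from h import *
a=get_image('side');print(proj(a,place(rect(-.017,.017,-.027,.027,.160),[.4776,.2035,-2.8]))[[0,30,60,90]].round(0).tolist())
cv2.imwrite('pics/set.png',cv2.resize(a['pixels'][130:330,180:380,::-1],None,fx=2.5,fy=2.5,interpolation=cv2.INTER_CUBIC))
E
```

```text
[[291.0, 219.0], [273.0, 215.0], [263.0, 233.0], [281.0, 237.0]]
```

View pics/set.png

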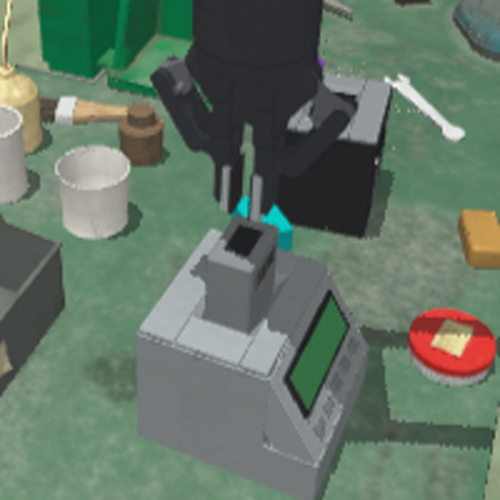

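The pack stands in the readout bay at the predicted height; its top is at crop (240,240). I'll push it down with the fingers shut.

Request:
step_arm(
  targets=[
    [0,0,-0.008,0,0,0,-1],
    [0,0,-0.018,0,0,0,-1],
    [0,0,-0.023,0,0,0,-1],
    [0,0,-0.026,0,0,0,-1],
    [0,0,-0.028,0,0,0,-1],
    [0,0,-0.03,0,0,0,-1],
    [0,0,-0.032,0,0,0,-1],
    [0,0,-0.034,0,0,0,-1],
  ],
)

```text
time_s: 15.35
ee_pos: [0.478, 0.2041, 0.1548]
tcp_rot: [[0.05, 0.999, 0.002], [0.999, -0.05, 0.0], [0.001, 0.002, -1.0]]
contact_force: [-1.3, -0.8, 4.6]
finger_gap: -0.003
gripper_force: 2.6
```

Request:
step_arm(
  targets=[
    [0,0,-0.002,0,0,0,-1],
    [0,0,-0.004,0,0,0,-1],
    [0,0,-0.006,0,0,0,-1],
    [0,0,-0.008,0,0,0,-1],
    [0,0,-0.01,0,0,0,-1],
    [0,0,-0.012,0,0,0,-1],
    [0,0,-0.014,0,0,0,-1],
    [0,0,-0.016,0,0,0,-1],
    [0,0,-0.018,0,0,0,-1],
    [0,0,-0.02,0,0,0,-1],
  ],
)

```text
time_s: 16.6
ee_pos: [0.4783, 0.2041, 0.1354]
tcp_rot: [[0.05, 0.999, 0.002], [0.999, -0.05, 0.001], [0.001, 0.002, -1.0]]
contact_force: [-2.1, -0.3, 7.5]
finger_gap: -0.003
gripper_force: 3.6
```

Request:
step_arm(
  targets=[
    [0,0,-0.001,0,0,0,-1],
    [0,0,-0.002,0,0,0,-1],
    [0,0,-0.003,0,0,0,-1],
    [0,0,-0.004,0,0,0,-1],
    [0,0,-0.004,0,0,0,-1],
  ],
)

```text
time_s: 17.23
ee_pos: [0.4783, 0.2041, 0.1314]
tcp_rot: [[0.05, 0.999, 0.002], [0.999, -0.05, 0.001], [0.001, 0.002, -1.0]]
contact_force: [-2.6, -0.3, 6.2]
finger_gap: 0.0
gripper_force: 3.5
```

Request:
step_arm(
  targets=[
    [0,0,-0.001,0,0,0,-1],
    [0,0,-0.002,0,0,0,-1],
    [0,0,-0.003,0,0,0,-1],
    [0,0,-0.003,0,0,0,-1],
  ],
)

```text
time_s: 17.73
ee_pos: [0.4783, 0.2041, 0.1284]
tcp_rot: [[0.05, 0.999, 0.002], [0.999, -0.05, 0.001], [0.001, 0.002, -1.0]]
contact_force: [-1.0, -1.0, 6.6]
finger_gap: 0.003
gripper_force: 3.6
```

Request:
step_arm(
  targets=[
    [0,0,-0.001,0,0,0,-1],
    [0,0,-0.002,0,0,0,-1],
    [0,0,-0.003,0,0,0,-1],
    [0,0,-0.003,0,0,0,-1],
  ],
)

```text
time_s: 18.23
ee_pos: [0.4783, 0.2041, 0.1256]
tcp_rot: [[0.05, 0.999, 0.003], [0.999, -0.05, 0.001], [0.001, 0.003, -1.0]]
contact_force: [-2.7, -1.2, 7.1]
finger_gap: 0.001
gripper_force: 3.8
```

Request:
step_arm(
  targets=[
    [0,0,-0.001,0,0,0,-1],
    [0,0,-0.002,0,0,0,-1],
    [0,0,-0.003,0,0,0,-1],
    [0,0,-0.003,0,0,0,-1],
  ],
)

```text
time_s: 18.73
ee_pos: [0.4784, 0.2041, 0.1226]
tcp_rot: [[0.05, 0.999, 0.003], [0.999, -0.05, 0.001], [0.001, 0.003, -1.0]]
contact_force: [-1.7, -1.3, 7.5]
finger_gap: 0.002
gripper_force: 3.9
```

Request:
step_arm(
  targets=[
    [0,0,-0.001,0,0,0,-1],
    [0,0,-0.002,0,0,0,-1],
    [0,0,-0.003,0,0,0,-1],
    [0,0,-0.003,0,0,0,-1],
  ],
)

```text
time_s: 19.23
ee_pos: [0.4785, 0.2043, 0.1214]
tcp_rot: [[0.05, 0.999, 0.004], [0.999, -0.05, 0.001], [0.001, 0.004, -1.0]]
contact_force: [-4.9, -1.5, 14.2]
finger_gap: -0.0
gripper_force: 7.1
```

Request:
step_arm(
  targets=[
    [0,0,-0.001,0,0,0,-1],
    [0,0,-0.0013,0,0,0,-1],
    [0,0,-0.0013,0,0,0,-1],
  ],
)

```text
time_s: 19.6
ee_pos: [0.4786, 0.2044, 0.1212]
tcp_rot: [[0.05, 0.999, 0.004], [0.999, -0.05, 0.001], [0.002, 0.004, -1.0]]
contact_force: [-5.9, -1.7, 19.8]
finger_gap: -0.001
gripper_force: 9.0
```

19.8 N is on the buffer. I'll let go and check.

Request:
step_arm(
  targets=[
    [0,0,0.004,0,0,0,-1],
    [0,0,0.01,0,0,0,-1],
    [0,0,0.02,0,0,0,-1],
    [0,0,0.04,0,0,0,-1],
    [0,0,0.07,0,0,0,-1],
    [0,0,0.11,0,0,0,-1],
    [0,0,0.13,0,0,0,-1],
    [0,0,0.13,0,0,0,-1],
  ],
)

```text
time_s: 20.6
ee_pos: [0.4786, 0.2043, 0.2483]
tcp_rot: [[0.05, 0.999, 0.004], [0.999, -0.05, 0.001], [0.001, 0.004, -1.0]]
contact_force: [-0.9, -0.7, 0.3]
finger_gap: 0.003
gripper_force: 0.0
```

```bash
python3 - <<'E'
from h import *
a=get_image('side')
cv2.imwrite('pics/end.png',cv2.resize(a['pixels'][130:330,180:380,::-1],None,fx=2.5,fy=2.5,interpolation=cv2.INTER_CUBIC))
for q in('cup_0','former_b'):print(q,[(np.round(d['xy'],1).tolist(),round(d['confidence'],2)) for d in nets.find_in('side',q)][:2])
E
```

```text
cup_0 [([217.9, 206.5], 0.55)]
former_b [([238.8, 185.9], 0.73)]
```

View pics/end.png

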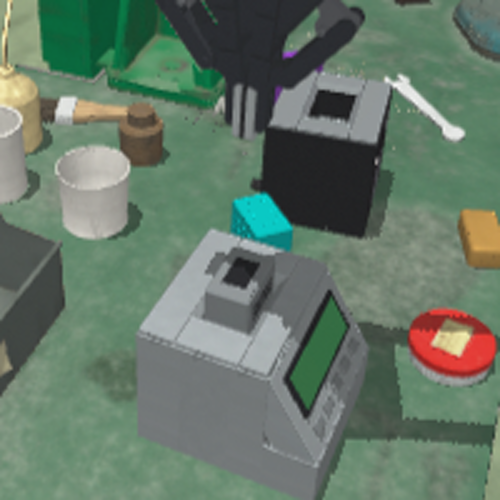

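The pack is held low in the readout, with its top at crop (240,272), well below its earlier popped-up height. The charger bay is empty, and the cup and former are where they were.

```bash
python3 -c "
from cell import order;print(order.close_job())"
```

```text
the job is handed in; nothing more can be done
None
```

The pack is out of the charger and held down by the catch in the readout bay, with peak push readings of about 18 N in the charger and 20 N in the readout; the cup and former were not touched, and I handed the job in at about 21 s.

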